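# Sort the screw tins by weight

## Task

Some sealed screw tins stand on the bench: they look alike, but one or two are full and the rest are empty. Swing the tin store's keeper open, lift each tin to feel its weight, slide only the full ones under the store's roof far enough for the keeper to pass behind them, then swing the keeper shut; stand all the empty tins in the grey tray. Leave everything else where it is.

Things in the scene. Friction and masses are not known exactly. Their poses are not given: they have to be found in the camera images.
- tin1: closed round screw tin, upright, diameter 60 mm, 70 mm high, plain metal; all look alike. Full (about 0.45 to 0.65 kg) or empty (about 0.07 to 0.09 kg), told only by weight. Slides easily on the bench (friction about 0.3). May be absent. Origin: centre of its underside, z up.
- tin2: closed round screw tin, upright, diameter 60 mm, 70 mm high, plain metal; all look alike. Full (about 0.45 to 0.65 kg) or empty (about 0.07 to 0.09 kg), told only by weight. Slides easily on the bench (friction about 0.3). May be absent. Origin: centre of its underside, z up.
- tin3: closed round screw tin, upright, diameter 60 mm, 70 mm high, plain metal; all look alike. Full (about 0.45 to 0.65 kg) or empty (about 0.07 to 0.09 kg), told only by weight. Slides easily on the bench (friction about 0.3). May be absent. Origin: centre of its underside, z up.
- tin4: closed round screw tin, upright, diameter 60 mm, 70 mm high, plain metal; all look alike. Full (about 0.45 to 0.65 kg) or empty (about 0.07 to 0.09 kg), told only by weight. Slides easily on the bench (friction about 0.3). May be absent. Origin: centre of its underside, z up.
- tin5: closed round screw tin, upright, diameter 60 mm, 70 mm high, plain metal; all look alike. Full (about 0.45 to 0.65 kg) or empty (about 0.07 to 0.09 kg), told only by weight. Slides easily on the bench (friction about 0.3). May be absent. Origin: centre of its underside, z up.
- store: wooden store fixed to the bench, no floor: a lane for two tins in line, slid in along +x over the bench; a second tin pushes the first on. Origin: mid-lane at bench height. Side guides 22 mm high, 14 mm thick, 68 mm apart inside, x -100 to 100 mm; flared entry x -100 to -140 mm, 98 mm wide inside, 122 outside. Low end stop, 16 mm high, at x 93 mm. A tin is in when its centre is past x -30 mm, behind the keeper.
- tray: low grey tray fixed to the bench, 240 mm (x) by 160 mm (y), walls 20 mm high and 5 mm thick, inner floor 5 mm above the bench. Origin: centre of its underside. Three tins fit with room for the fingers.
- keeper (a joint): keeper arm, swings level about a vertical pin at store x -65, y 41 mm. 0 = shut: arm lies across the lane along store -y. Opens with its free end outwards to store -x (clockwise from above), then to +y, up to 2.5 rad; beyond 2.2 it is clear of tins entering. 12 mm wide, underside 24, top 34 mm above the bench; about 1 N at the knob moves it; stays where left.
- store_edge (a point): middle of the roof's front edge, at bench height (store x -35 mm). The roof board, 104 mm wide, runs from here 135 mm inwards, underside 80, top 90 mm above the bench, on four posts over the guides: fingers from above cannot go beneath, so push a tin in from behind.
- keeper_knob (a point): grip point on the keeper's upright round knob (diameter 16 mm, from 34 to 80 mm above the bench), 77 mm from the pin; this point lies on its axis 66 mm above the bench.
- slat: bystander: wood offcut lying flat, 90 x 30 x 12 mm; origin centre of underside
- square: bystander: small try square lying flat, stock 75 x 18 mm, 14 mm high, along y; blade 3 mm thick reaching about 93 mm to x from the origin (centre of the stock's underside)
- tape: bystander: tape measure, 66 x 62 x 34 mm; origin centre of underside
- driver: bystander: screwdriver lying flat, about 0.2 m long
- glue: bystander: white glue bottle, 60 mm diameter, 170 mm high; origin centre of underside
- cup: bystander: dark metal cup, 76 mm diameter, 90 mm high; origin centre of underside
Mind the look-alikes: they are no part of the job. Leave any blue look-alike of the tin2 alone.

How it is judged:
On the way, in this order (a step that is already met when the one before it is completed fails the run):
1. the keeper is swung open (value of joint keeper above 1.4 rad), for 0.2 s.
2. every full tin is in the store: each tin is in the lane, or is an empty one (presses on what it touches with under 2 N) (((x of tin1 in the frame of store between -0.032 and 0.09 m and y of tin1 in the frame of store between -0.02 and 0.02 m and z of tin1 in the frame of store below 0.015 m and contact force between tin1 and anything else above 3 N) or contact force between tin1 and anything else below 2 N) and ((x of tin2 in the frame of store between -0.032 and 0.09 m and y of tin2 in the frame of store between -0.02 and 0.02 m and z of tin2 in the frame of store below 0.015 m and contact force between tin2 and anything else above 3 N) or contact force between tin2 and anything else below 2 N) and ((x of tin3 in the frame of store between -0.032 and 0.09 m and y of tin3 in the frame of store between -0.02 and 0.02 m and z of tin3 in the frame of store below 0.015 m and contact force between tin3 and anything else above 3 N) or contact force between tin3 and anything else below 2 N) and ((x of tin4 in the frame of store between -0.032 and 0.09 m and y of tin4 in the frame of store between -0.02 and 0.02 m and z of tin4 in the frame of store below 0.015 m and contact force between tin4 and anything else above 3 N) or contact force between tin4 and anything else below 2 N) and ((x of tin5 in the frame of store between -0.032 and 0.09 m and y of tin5 in the frame of store between -0.02 and 0.02 m and z of tin5 in the frame of store below 0.015 m and contact force between tin5 and anything else above 3 N) or contact force between tin5 and anything else below 2 N)), for 0.3 s.
3. the keeper is swung shut (value of joint keeper below 0.15 rad), for 0.2 s.
At the end, for the whole second after the job is handed in: the keeper is shut (below 0.15 rad), every full tin (weight over 3 N) stands at rest upright in the lane with its centre past store x = -32 mm, and every empty tin (under 2 N) stands at rest upright on the floor of the tray (value of joint keeper below 0.15 rad and angle between each of tin1, tin2, tin3, tin4, tin5's own z axis and vertical below 0.15 rad and linear speed of each of tin1, tin2, tin3, tin4, tin5 below 0.03 m/s and ((x of tin1 in the frame of store between -0.032 and 0.09 m and y of tin1 in the frame of store between -0.02 and 0.02 m and z of tin1 in the frame of store below 0.015 m and contact force between tin1 and anything else above 3 N) or (x of tin1 in the frame of tray between -0.1 and 0.1 m and y of tin1 in the frame of tray between -0.06 and 0.06 m and z of tin1 in the frame of tray below 0.015 m and contact force between tin1 and anything else below 2 N)) and ((x of tin2 in the frame of store between -0.032 and 0.09 m and y of tin2 in the frame of store between -0.02 and 0.02 m and z of tin2 in the frame of store below 0.015 m and contact force between tin2 and anything else above 3 N) or (x of tin2 in the frame of tray between -0.1 and 0.1 m and y of tin2 in the frame of tray between -0.06 and 0.06 m and z of tin2 in the frame of tray below 0.015 m and contact force between tin2 and anything else below 2 N)) and ((x of tin3 in the frame of store between -0.032 and 0.09 m and y of tin3 in the frame of store between -0.02 and 0.02 m and z of tin3 in the frame of store below 0.015 m and contact force between tin3 and anything else above 3 N) or (x of tin3 in the frame of tray between -0.1 and 0.1 m and y of tin3 in the frame of tray between -0.06 and 0.06 m and z of tin3 in the frame of tray below 0.015 m and contact force between tin3 and anything else below 2 N)) and ((x of tin4 in the frame of store between -0.032 and 0.09 m and y of tin4 in the frame of store between -0.02 and 0.02 m and z of tin4 in the frame of store below 0.015 m and contact force between tin4 and anything else above 3 N) or (x of tin4 in the frame of tray between -0.1 and 0.1 m and y of tin4 in the frame of tray between -0.06 and 0.06 m and z of tin4 in the frame of tray below 0.015 m and contact force between tin4 and anything else below 2 N)) and ((x of tin5 in the frame of store between -0.032 and 0.09 m and y of tin5 in the frame of store between -0.02 and 0.02 m and z of tin5 in the frame of store below 0.015 m and contact force between tin5 and anything else above 3 N) or (x of tin5 in the frame of tray between -0.1 and 0.1 m and y of tin5 in the frame of tray between -0.06 and 0.06 m and z of tin5 in the frame of tray below 0.015 m and contact force between tin5 and anything else below 2 N))); the robot touches nothing.
It fails at once if another thing on the bench is knocked away (more than 60 mm) (distance of any of slat, square, tape, driver, glue, cup from where it was at the start of the episode above 0.06 m).
Of tin1, tin2, tin3, tin4, tin5 only 4 to 5 are there at a start; the rules pass over those that are not, and their reading is None.
At some moment in a run one of tin1, tin2, tin3, tin4, tin5 may be knocked a few centimetres aside while the robot is not near it.
It also fails if it takes over 210 s, if anything falls off the work surface, if the arm or the gripper's body presses on something with over 40 N, if the wrist force passes 120 N, or if a joint passes its speed limit or range.

## Robot

A 7-joint arm with a two-finger parallel gripper is mounted at the origin on the work surface. World frame = base frame: x ahead of the robot, y to its left, z up, the work surface at z = 0. Lengths are in m, angles in rad, forces in N, time in s.
With the tool pointing down it reaches from about 0.4 to 0.875 m from the base axis. Payload 19.3 kg.
Tool frame: the origin (TCP) lies on the centre line of the jaws, within the pads' length; the fingertips stand 8 mm ahead of it and the grasp point (between the pads) lies 11 mm behind it; z points along the fingers, y is the line along which they close (so a half turn about z gives the same grasp; the last joint's range is limited). The gripper opens to 85 mm and grips with 20 to 120 N. Pads are 22 mm wide; open, the fingers measure 114 mm over their backs; the gripper's body (76 mm by 85 mm) begins 54 mm behind the grasp point. The pads swing forward as they close: fully open they stand 13 mm farther back than shut.
Start: joints at [1.198, 0.521, -0.036, 1.599, 0.021, 1.021, -0.113], TCP at [0.186, -0.597, 0.239] pointing down, gripper open.
Joint ranges: [-2.91, 2.91], [-0.3, 2.13], [-1.5, 1.42], [0.17, 2.43], [-1.26, 4.41], [0.16, 1.93], [-2.52, 2.52]. Speed limits (rad/s): [1.89, 1.89, 2.39, 2.39, 3.01, 3.01, 3.01].

## Interface

Orientations are given as [roll, pitch, yaw] about the fixed x, y, z axes, in that order (R = Rz(yaw) Ry(pitch) Rx(roll)).
In Python, from plant import env gives the robot as it stands. Calls block until the motion is done:
- env.move_pose(position, orientation): joint-space move of the TCP to a pose.
- env.move_l(position, attitude=None, v=0.15, guard=None): straight line of the TCP; attitude=None keeps the orientation; v is the mean speed in m/s. With guard (N) it stops when the force on the tool has changed by that much, and returns True; else False.
- env.move_joints(angles): joint-space move.
- env.set_gripper(opening, effort=None): finger opening in m; effort is the grip in N (None keeps the last); returns when the fingers have stopped.
- env.wait(seconds).
- env.inverse_kinematics(position, orientation): joint angles nearest the present ones, or None.
- env.get_image(name): name is "side" or "top"; returns a dict with "pixels" (420x560x3 uint8, red, green, blue), "camera_matrix" (3x3 intrinsics, pixels), "rvec" (rotation vector, rad) and "tvec" (3), from world to camera coordinates, as OpenCV has them. Camera axes: x right, y down, z forward; pixel columns grow to the right and rows downward; lengths in m; the calibration is good to about 2 mm. A picture is of the moment at which its call begins. There is no depth.
A pose or a line that the arm cannot do raises env.PlanningError and nothing moves.
- env.sign_off(): hands the job in; it is judged then, once.
Readings, each from a call of its own:
- env.current_t(): time.
- env.current_qpos(): joint angles.
- env.current_dq(): joint speeds.
- env.current_effort(): joint torques, N m.
- env.current_tcp_pos(): TCP position.
- env.current_eef_rot(): TCP orientation.
- env.current_contact_force(): force on the tool from outside, world axes, zero at the start.
- env.current_wrist_torque(): the same for the moment, N m.
- env.current_grip_width(): finger opening in m.
- env.current_gripper_force(): force on a finger pad.
Only numpy, scipy, OpenCV 4.12 (cv2) and the standard library are available. Lean on these libraries where they do the work, as an engineer would, in place of code of your own. Each camera call takes 0.05 s, during which the arm holds its last target. There are 200 camera calls.

## Working session

There is one attempt and no reset: what is moved stays moved. The work goes in short steps, each a Python script; the robot and the scene stay as the last script left them, time stands still between calls to the robot, and variables do not carry over. Pictures are saved under pics/ and viewed, at most 14 in all, crops included, and the job is handed in when it is done.

```bash
ls; mkdir -p pics; python3 - <<'E'
from plant import env
import cv2,numpy as np
for n in("top","side"):
    d=env.get_image(n);cv2.imwrite(f"pics/{n}0.png",d["pixels"][:,:,::-1])
    R=cv2.Rodrigues(np.array(d["rvec"],float))[0];print(n,np.round(d["camera_matrix"],1).tolist(),(-R.T@np.array(d["tvec"]).ravel()).round(3),R.round(2).tolist())
print(env.current_eef_rot(),env.current_t())
E
```

```text
pics
top [[439.6, 0.0, 275.5], [0.0, 439.6, 217.7], [0.0, 0.0, 1.0]] [0.444 0.002 0.981] [[0.01, -1.0, -0.01], [-0.99, -0.01, -0.15], [0.15, 0.01, -0.99]]
side [[500.2, 0.0, 284.4], [0.0, 500.2, 196.0], [0.0, 0.0, 1.0]] [0.132 0.673 0.766] [[-0.84, -0.54, -0.01], [-0.35, 0.56, -0.75], [0.41, -0.63, -0.66]]
[-3.14057530e+00  1.03768231e-04  3.02805427e-01] 0.1
```

View pics/top0.png

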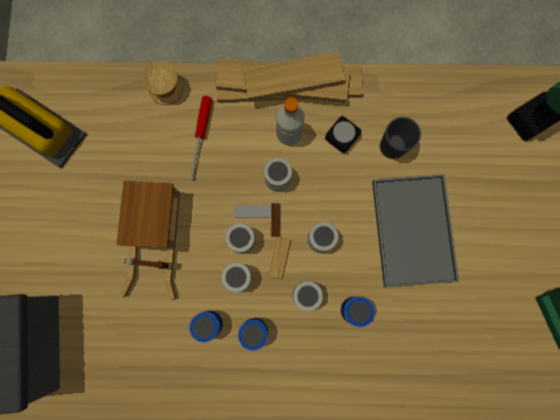

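View pics/side0.png

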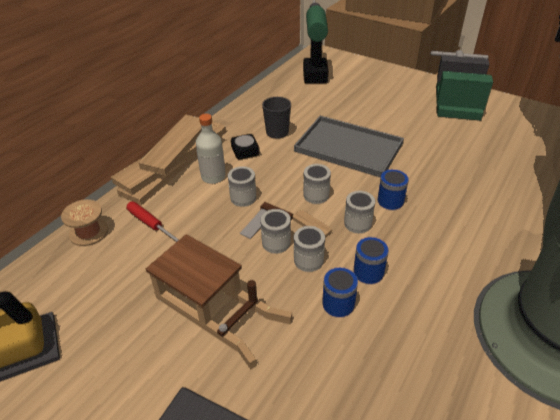

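The top view (image up = +x, left = +y) shows these:
- **Plain tins (candidates):** pixels (278,175), (240,238), (323,237), (236,277) and (308,296).
- **Look-alikes to leave alone:** blue tins at (205,326), (253,334) and (358,311). The cup at (400,138) and glue at (290,122) are bystanders.
- **Store:** the roof is at about (146,215) with its entry facing down. The keeper pin is at (128,262) and the knob at (168,266).
- **Tray:** (415,231).

The side view agrees. Next I'll measure the positions and check one close crop.

```bash
cat > h.py <<'E'
from plant import env
import cv2,numpy as np
def cam(n): 
    d=env.get_image(n); d["R"]=cv2.Rodrigues(np.array(d["rvec"],float))[0]; d["t"]=np.array(d["tvec"],float).ravel(); d["K"]=np.array(d["camera_matrix"],float); return d
def p2w(d,u,v,z):
    r=d["R"].T@np.linalg.inv(d["K"])@[u,v,1]; c=-d["R"].T@d["t"]; return c+r*(z-c[2])/r[2]
def w2p(d,p): return cv2.projectPoints(np.array(p,float).reshape(-1,3),d["R"],d["t"],d["K"],None)[0].reshape(-1,2)
def tins(d,seeds,rad=17):
    """dark lid disc near each seed pixel -> world xy"""
    hsv=cv2.cvtColor(d["pixels"],cv2.COLOR_RGB2HSV); out=[]
    m=((hsv[...,2]<110)&(hsv[...,1]<110)).astype(np.uint8)
    n,l,s,c=cv2.connectedComponentsWithStats(m)
    for u,v in seeds:
        k=[i for i in range(1,n) if 100<s[i,4]<700 and np.hypot(*(c[i]-(u,v)))<rad]
        out.append([(c[i].round(1).tolist(),int(s[i,4]),p2w(d,*c[i],.068).round(4).tolist()) for i in k])
    return out
E
python3 - <<'E'
from h import *
t=cam("top");s=cam("side")
for r in tins(t,[(278,172),(240,238),(323,237),(236,277),(308,296)]):print(r)
for r in tins(s,[(241,177),(317,172),(276,219),(309,238),(359,203)]):print("side",r)
P=t["pixels"][:,:,::-1]
a=cv2.resize(P[165:315,95:215],None,fx=4,fy=4,interpolation=cv2.INTER_CUBIC)
b=cv2.resize(s["pixels"][225:375,130:310,::-1],(720,600),interpolation=cv2.INTER_CUBIC)
cv2.imwrite("pics/store.png",a);cv2.imwrite("pics/store_s.png",b)
cv2.imwrite("pics/tins.png",cv2.resize(P[150:350,180:470],(800,552),interpolation=cv2.INTER_CUBIC))
for c in [(374,180),(443,176),(456,281),(385,287)]:print("tray",p2w(t,*c,.02).round(3))
E
```

```text
[([277.4, 170.9], 325, [0.6857, 0.0049, 0.068]), ([278.9, 184.7], 181, [0.6557, 0.0015, 0.068])]
[([239.3, 237.1], 348, [0.5428, 0.0831, 0.068])]
[([323.3, 235.8], 349, [0.5473, -0.0921, 0.068]), ([320.0, 245.7], 106, [0.5266, -0.0851, 0.068])]
[([235.6, 276.9], 355, [0.4605, 0.0889, 0.068])]
[([307.5, 295.7], 367, [0.4238, -0.0592, 0.068])]
side [([240.8, 174.2], 182, [0.6857, 0.0019, 0.068]), ([247.6, 190.1], 329, [0.6411, 0.0379, 0.068])]
side [([316.8, 171.4], 178, [0.5475, -0.0958, 0.068]), ([320.4, 187.1], 288, [0.5142, -0.0533, 0.068])]
side [([275.0, 218.7], 250, [0.543, 0.0799, 0.068])]
side [([309.1, 236.3], 283, [0.4603, 0.0856, 0.068])]
side [([360.2, 199.5], 224, [0.4243, -0.0626, 0.068]), ([360.9, 215.9], 309, [0.4009, -0.0186, 0.068])]
tray [ 0.679 -0.211  0.02 ]
tray [ 0.69  -0.366  0.02 ]
tray [ 0.457 -0.383  0.02 ]
tray [ 0.443 -0.229  0.02 ]
```

View pics/store.png

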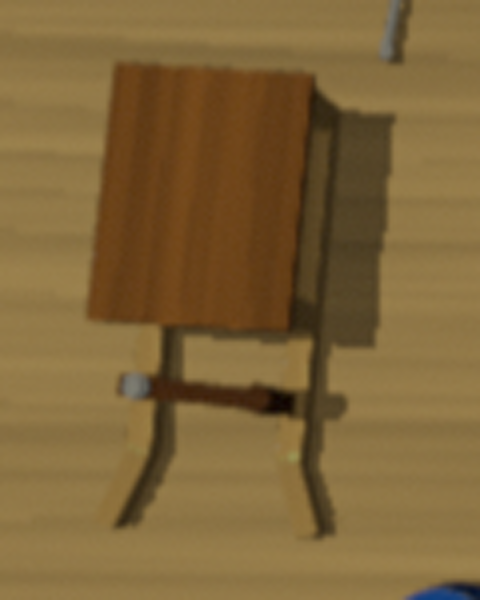

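View pics/tins.png

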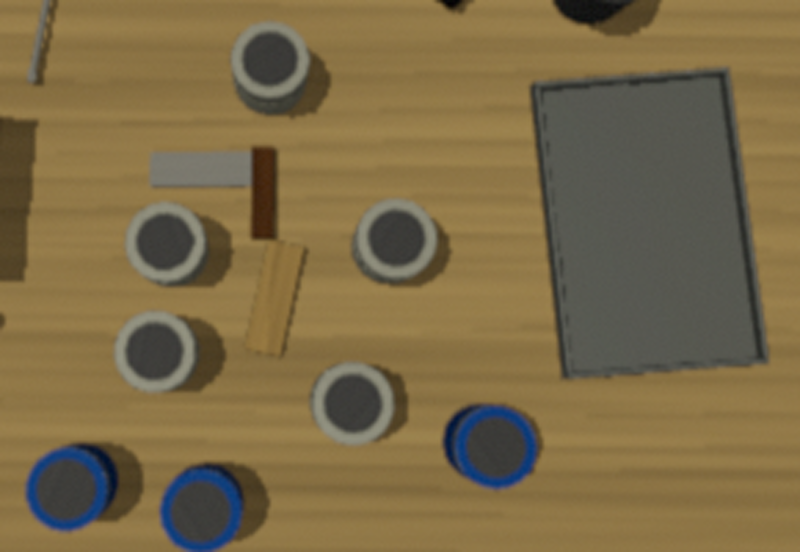

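View pics/store_s.png

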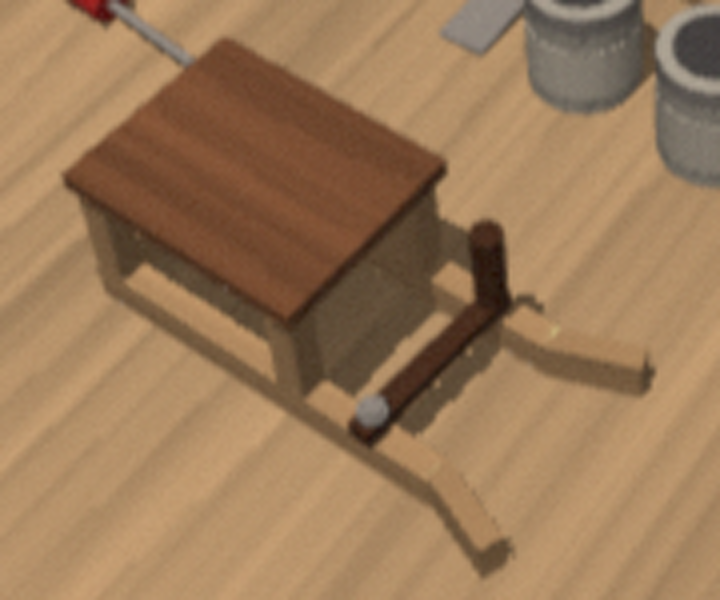

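The crops confirm five plain tins, with both cameras agreeing to about 3 mm, and the blue ones are separate. The store's entry faces the robot, with the keeper shut across it. I'll fit the store pose from both views.

```bash
python3 - <<'E'
from h import *
from scipy.optimize import least_squares
t=cam("top");s=cam("side")
C={'fl':(-.035,.052,.09),'fr':(-.035,-.052,.09),'bl':(.1,.052,.09),'br':(.1,-.052,.09),'knob':(-.065,-.036,.08),'pin':(-.065,.041,.037)}
T={'bl':(115,63),'br':(314,74),'fr':(292,329),'fl':(88,319),'pin':(135,385)}
S={'br':(228,40),'fr':(445,162),'fl':(288,312),'bl':(66,178),'pin':(372,409),'knob':(487,229)}
def f(p,full=False):
    c,q=np.cos(p[2]),np.sin(p[2]);r=[]
    for d,M,o in((t,T,(95,165)),(s,S,(130,225))):
        for k,v in M.items():
            a=C[k];w=[p[0]+c*a[0]-q*a[1],p[1]+q*a[0]+c*a[1],a[2]]
            r+=list(w2p(d,w)[0]-((np.array(v)+.5)/4-.5+o))
    return np.array(r)
r=least_squares(f,[.55,.27,0],loss='soft_l1');print(r.x.round(4));print(f(r.x).reshape(-1,2).round(1).tolist())
for z,off in ((.22,0),):
  pass
# reach checks
p=r.x
for yaw in (p[2],p[2]+np.pi/2,p[2]-np.pi/2):
  for X in (-.065,-.3,-.16):
    w=[p[0]+np.cos(p[2])*X,p[1]+np.sin(p[2])*X,.06]
    print(round(yaw,2),X,np.round(w,3),env.inverse_kinematics(w,[np.pi,0,yaw]) is not None)
E
```

```text
[ 0.5538  0.2773 -0.0472]
[[0.3, 0.2], [0.3, 0.2], [-0.4, 1.3], [-0.3, 0.9], [0.5, 0.9], [-0.8, -1.6], [0.5, -0.8], [-0.2, 1.4], [-1.6, -1.3], [0.1, 0.0], [-2.0, -0.4]]
-0.05 -0.065 [0.489 0.28  0.06 ] True
-0.05 -0.3 [0.254 0.291 0.06 ] True
-0.05 -0.16 [0.394 0.285 0.06 ] True
1.52 -0.065 [0.489 0.28  0.06 ] True
1.52 -0.3 [0.254 0.291 0.06 ] True
1.52 -0.16 [0.394 0.285 0.06 ] True
-1.62 -0.065 [0.489 0.28  0.06 ] True
-1.62 -0.3 [0.254 0.291 0.06 ] True
-1.62 -0.16 [0.394 0.285 0.06 ] True
```

Store at (0.554, 0.277) with yaw -0.047, residuals 2 px or less, and the tray size matches. First I'll open the keeper.

```bash
cat >> h.py <<'E'
SX,SY,SW=.5538,.2773,-.0472
def st(x,y,z): c,s=np.cos(SW),np.sin(SW); return [SX+c*x-s*y,SY+s*x+c*y,z]
TX,TY,TW=.567,-.297,.073
def tr(x,y,z): c,s=np.cos(TW),np.sin(TW); return [TX+c*x-s*y,TY+s*x+c*y,z]
def knob(th,z): return st(-.065-.077*np.sin(th),.041-.077*np.cos(th),z)
def ori(yaw):
    """tool down; of the two equal grasps take the one nearer the present yaw"""
    y0=env.current_eef_rot()[2]; a=[yaw,yaw+np.pi,yaw-np.pi]
    return [np.pi,0,min(a,key=lambda v:abs(v-y0))]
def swing(a,b):
    o=ori(SW); env.set_gripper(.05)
    env.move_pose(knob(a,.15),o); env.move_l(knob(a,.057),v=.12)
    env.set_gripper(.0,20); print("knob width",env.current_grip_width())
    for th in np.linspace(a,b,9)[1:]: env.move_l(knob(th,.057),v=.1)
    print("F",np.round(env.current_contact_force(),1))
    env.set_gripper(.05); env.move_l(knob(b,.17),v=.2)
E
python3 - <<'E'
from h import *
swing(0,2.38)
print(env.current_t())
d=cam("top");s=cam("side");cv2.imwrite("pics/k1.png",np.hstack([d["pixels"][150:350,60:340],s["pixels"][175:375,130:410]])[:,:,::-1])
E
```

```text
knob width 0.015214525960456086
F [ 0.9  3.4 -2.1]
9.35
```

View pics/k1.png

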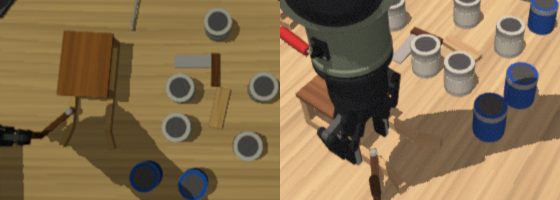

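The keeper is open: the arm swings from the pin at about (72,110) out to (45,135) in the left crop. Next I'll pick up and weigh the first tin, then route it.

```bash
cat >> h.py <<'E'
def find(exp,r=.05):
    """re-measure the tin's xy near exp; None if not plainly seen"""
    d=cam("top"); seed=w2p(d,[*exp,.068])[0]
    c=[np.array(k[2][:2])-[0,.0016] for k in tins(d,[seed],25)[0] if 250<k[1]<460]
    c=[k for k in c if np.hypot(*(k-exp))<r]
    return min(c,key=lambda k:np.hypot(*(k-exp))) if c else None
def weigh(exp,r=.05,yaw=0):
    p=find(exp,r); print("exp",exp,"seen",p)
    if p is None: return None
    o=ori(yaw); env.set_gripper(.085); x,y=p
    env.move_pose([x,y,.17],o); 
    q=find(exp,r) if 0 else p
    env.move_l([x,y,.045],v=.15); env.set_gripper(0,40); w=env.current_grip_width()
    env.wait(.3); f0=env.current_contact_force()[2]
    env.move_l([x,y,.10],v=.1); env.wait(.4); f1=env.current_contact_force()[2]
    print("width",round(w,4),"fz on bench",round(f0,2),"lifted",round(f1,2)); return f1
def to_tray(i):
    sx,sy=[(.065,-.037),(-.065,-.037),(.065,.037),(-.065,.037)][i]
    x,y,_=env.current_tcp_pos(); env.move_l([x,y,.20],v=.25)
    env.move_pose(tr(sx,sy,.20),ori(TW+np.pi/2)); env.move_l(tr(sx,sy,.075),v=.2)
    env.move_l(tr(sx,sy,.047),v=.06,guard=4); env.set_gripper(.08); env.wait(.2); env.move_l(tr(sx,sy,.2),v=.25)
def to_store():
    x,y,_=env.current_tcp_pos(); env.move_l([x,y,.20],v=.25)
    env.move_pose(st(-.12,0,.20),ori(SW)); env.move_l(st(-.12,0,.07),v=.2)
    env.move_l(st(-.12,0,.043),v=.05,guard=4); env.set_gripper(.078); env.wait(.2)
    env.move_l(st(-.12,0,.14),v=.2); env.move_l(st(-.205,0,.14),v=.2); env.set_gripper(0)
    env.move_l(st(-.205,0,.045),v=.15)
    g=env.move_l(st(-.055,0,.045),v=.08,guard=25); print("push stopped",g,np.round(env.current_tcp_pos(),3),np.round(env.current_contact_force(),1))
    env.move_l(st(-.12,0,.045),v=.15); env.move_l(st(-.12,0,.2),v=.25)
E
python3 - <<'E'
from h import *
f=weigh([.4605,.0873]); print(env.current_t(),env.current_tcp_pos())
E
```

```text
exp [0.4605, 0.0873] seen [0.4605 0.0873]
width 0.0594 fz on bench 12.41 lifted -0.29
13.8083 [0.46039228 0.08723447 0.09975899]
```

```bash
python3 - <<'E'
from h import *
print(env.current_contact_force()[2],env.current_grip_width())
to_tray(0); print("free fz",env.current_contact_force()[2]); f=weigh([.4238,-.0625]); print(env.current_t())
d=cam("top");s=cam("side");cv2.imwrite("pics/k2.png",np.hstack([d["pixels"][150:350,200:480],s["pixels"][75:275,200:480]])[:,:,::-1])
E
```

```text
-0.28553788526427437 0.059168869208957066
free fz 0.03486850115012041
exp [0.4238, -0.0625] seen None
18.5667
```

View pics/k2.png

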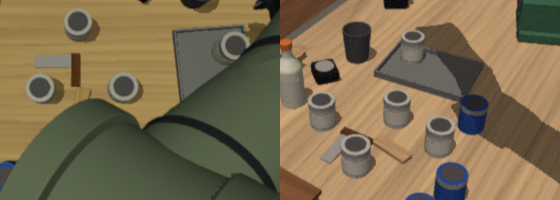

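Tin 1 (empty, 0.3 N change) stands in the tray. The forearm hides the next tin from the top camera, so I'll fall back to the side camera.

```bash
cat >> h.py <<'E'
_top=find
def find(exp,r=.05):
    p=_top(exp,r)
    if p is None:
        d=cam("side"); seed=w2p(d,[*exp,.068])[0]
        c=[np.array(k[2][:2])+[0,.0016] for k in tins(d,[seed],14)[0] if 140<k[1]<320]
        c=[k for k in c if np.hypot(*(k-exp))<.025]
        if c: p=min(c,key=lambda k:np.hypot(*(k-exp))); print("(side)")
    return p
E
python3 - <<'E'
from h import *
f=weigh([.4238,-.0610]); print(env.current_t())
if f is not None:
    if f>-2: to_tray(1)
    elif f<-3: to_store()
    print(env.current_t(),env.current_contact_force()[2])
    g=weigh([.5428,.0815]) if f<-3 else weigh([.5474,-.0937]); print(env.current_t())
E
```

```text
(side)
exp [0.4238, -0.061] seen [ 0.4241 -0.0609]
width 0.0591 fz on bench 11.08 lifted -5.01
23.025
push stopped False [0.499 0.28  0.045] [ 0.4 -0.6 -0.6]
32.775 -1.5260960202739213
exp [0.5428, 0.0815] seen [0.543  0.0815]
width 0.0591 fz on bench 9.81 lifted 0.31
37.2667
```

Tin 2 is full (-5.0 N) and was pushed in. Tin 3 is empty, so it goes to the tray, and I'll check both places.

```bash
python3 - <<'E'
from h import *
to_tray(1)
d=cam("top");s=cam("side");cv2.imwrite("pics/k3.png",cv2.resize(np.hstack([d["pixels"][150:350,60:340],s["pixels"][175:375,100:380]])[:,:,::-1],(800,286)))
f=weigh([.5474,-.0937]); print(env.current_t())
E
```

```text
exp [0.5474, -0.0937] seen [ 0.5472 -0.0937]
width 0.0592 fz on bench 9.64 lifted -5.37
45.975
```

View pics/k3.png

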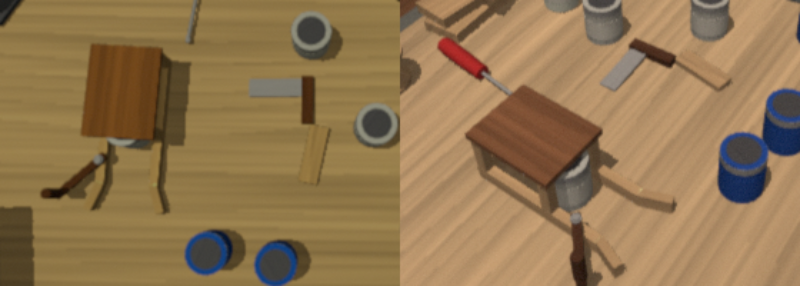

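The first full tin sits under the roof's front edge, as planned. Tin 4 is full too, so it goes to the store, and then I'll weigh the last one.

```bash
python3 - <<'E'
from h import *
to_store(); print(env.current_t())
f=weigh([.6857,.0034]); print(env.current_t())
if f is not None and f>-2.5: to_tray(2)
d=cam("top");s=cam("side");cv2.imwrite("pics/k4.png",np.hstack([d["pixels"][150:350,60:480],s["pixels"][75:375,100:430][50:250]])[:,:,::-1])
E
```

```text
push stopped False [0.499 0.28  0.045] [-2.4 -1.3  1.1]
55.8833
exp [0.6857, 0.0034] seen [0.6858 0.0033]
width 0.0592 fz on bench 7.31 lifted 0.52
60.8667
```

View pics/k4.png

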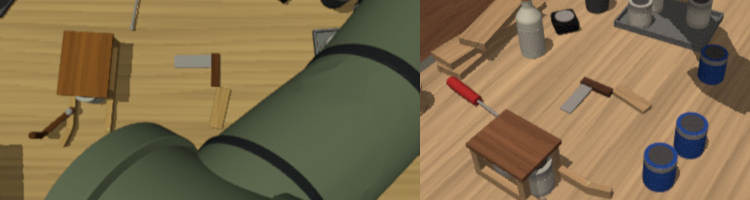

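```bash
python3 - <<'E'
from h import *
swing(2.38,0); x,y,_=env.current_tcp_pos()
env.move_l([x,y,.25],v=.25); env.move_joints([1.198,.521,-.036,1.599,.021,1.021,-.113]); env.wait(.5); print(env.current_t())
d=cam("top");s=cam("side");cv2.imwrite("pics/k5.png",cv2.resize(np.hstack([d["pixels"][160:310,90:220],d["pixels"][160:310,360:470],s["pixels"][225:375,130:320]])[:,:,::-1],(800,279)));cv2.imwrite("pics/full5.png",s["pixels"][:,:,::-1])
E
```

```text
knob width 0.015364995473206657
F [ 2.1  2.9 -0.4]
77.375
```

View pics/k5.png

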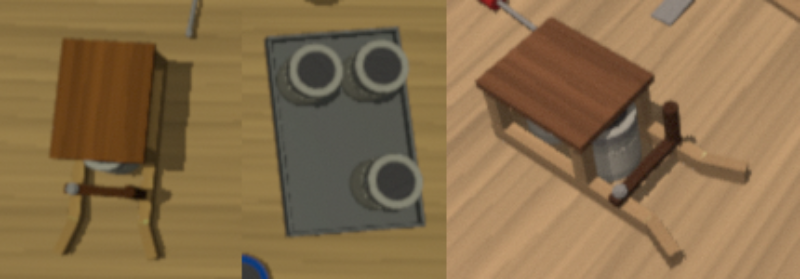

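View pics/full5.png

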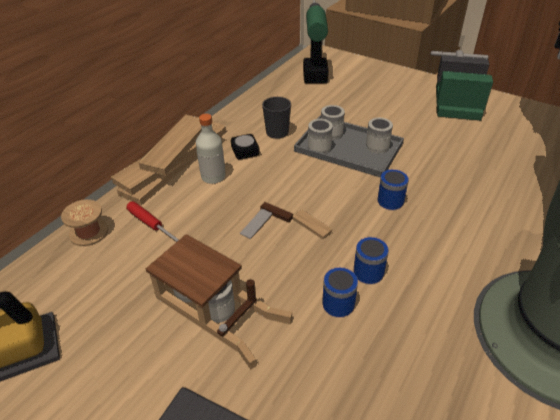

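Both full tins are behind the shut keeper, three empties stand in the tray, and nothing else has moved. I'll run a quick numeric check of the tray tins, then hand in.

```bash
python3 - <<'E'
from h import *
d=cam("top");c,s=np.cos(TW),np.sin(TW);ok=True
for x,y in[(.065,-.037),(-.065,-.037),(.065,.037)]:
    for k in tins(d,[w2p(d,tr(x,y,.073))[0]],8)[0]:
        p=p2w(d,*k[0],.073)-[TX,TY+.0016,0]; q=(c*p[0]+s*p[1],-s*p[0]+c*p[1]); print(np.round(q,3),k[1]); ok&=abs(q[0])<.09 and abs(q[1])<.055
print(ok); 
if ok: print(env.sign_off())
E
```

```text
[ 0.066 -0.037] 351
[-0.064 -0.036] 379
[0.066 0.039] 352
True
the job is handed in; nothing more can be done
None
```

The job is handed in, though it returned no verdict: the two full tins are in the store behind the shut keeper, the three empty tins stand in the tray, and the last pictures show nothing else moved.

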